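# Load two drive cartridges into a spring-loaded magazine

## Task

Load the blue drive and then the orange drive into the spring-loaded magazine, pressing each gently down past both red lips until it snaps in and stays beneath them, flat, with the lips closed over it, so that the orange ends on top of the blue. The drives are delicate and the second nearly fills the magazine, so never force a drive hard against the bottom. Leave the white drive and the other things on the bench where they are.

Things in the scene. Friction and masses are not known exactly. Their poses are not given: they have to be found in the camera images.
- magazine: fixed upright magazine: grey foot plate 156 x 96 x 10 mm, two aluminium columns 62 mm high at its x ends. Origin: underside centre of the foot, on the bench; x along the length of the loaded drives, y across. Between the columns is clamped a well, 92 x 37 mm inside, centred, open on top, for drives lying flat. Its clamp height S, 0 to 20 mm, differs each time and is not reported
- guide_top (a point): point on the magazine's vertical centre line, 75 mm over the bench: S below the top of the well's four straight steel corner guides (they end at 75 mm + S). Yellow flared lead-ins above them, up to 83 mm + S, catch a drive up to about 4 mm off. Both long sides are open over the middle 50 mm, from top to bottom, for fingers
- lip_level (a point): centre-line point 55 mm over the bench, S below the underside of the two red lips (at 55 mm + S; 20 mm wide, mid short ends, 3.5 mm over a drive). A drive laid on the lips' bevels has its top at about 79 mm + S. Pressed mid-top with 4 to 10 N it parts them, and they snap back over it once its top is below them, about 23 mm further down
- well_floor (a point): centre-line point 14 mm over the bench, S below the well's floor. A green spring follower in the well (2 N at the top, 6 N at the bottom) pushes the stack up against the lips. Once the second drive has snapped in, only about 2.5 mm of travel is left before the follower meets a hard stop; pressing a drive on the magazine with over 18 N harms it
- blue_drive: drive cartridge, a plain blue plastic block 90 x 34 x 14 mm, 50 to 100 g, with a flat bright label and a gold strip on its top. Lies flat on the bench. Origin: centre of the underside; x along the 90 mm length, y across the 34 mm width, z up. Either end may lead: it is symmetric. To be loaded first (below)
- orange_drive: drive cartridge, a plain orange plastic block 90 x 34 x 14 mm, 50 to 100 g, with a flat bright label and a gold strip on its top. Lies flat on the bench. Origin: centre of the underside; x along the 90 mm length, y across the 34 mm width, z up. Either end may lead: it is symmetric. To be loaded second (on top)
- white_drive: drive cartridge, a plain white plastic block 90 x 34 x 14 mm, 50 to 100 g, with a flat bright label and a gold strip on its top. Lies flat on the bench. Origin: centre of the underside; x along the 90 mm length, y across the 34 mm width, z up. Either end may lead: it is symmetric. A failed drive, to be left alone
- lip_near (a joint): red spring lip at the magazine's -x end: outward slide in m, 0 = closed, about 0.0035 when held open by a drive, at most 0.006
- lip_far (a joint): red spring lip at the magazine's +x end: the same
- parts_tray: black two-part tray 100 x 170 x 24 mm on the bench, origin at its underside centre; leave alone
- driver: blue-handled screwdriver 160 mm long lying on the bench; leave alone
- bit_case: grey screwdriver-bit case 80 x 120 x 22 mm with bits standing to 34 mm, origin at its underside centre; leave alone

How it is judged:
By the outcome, as a careful person would: the job done as asked, in the order asked, and still so for the second after the job is handed in, with the robot touching nothing.
It also fails if it takes over 72 s, if anything falls off the work surface, if the arm or the gripper's body presses on something with over 40 N, if the wrist force passes 120 N, or if a joint passes its speed limit or range.

## Robot

A 6-joint arm with a two-finger parallel gripper is mounted at the origin on the work surface. World frame = base frame: x ahead of the robot, y to its left, z up, the work surface at z = 0. Lengths are in mm, angles in rad, forces in N, time in s.
With the tool pointing down it reaches from about 225 to 725 mm from the base axis. Payload 3.1 kg.
Tool frame: the origin (TCP) lies at the centre of the arm's flange, where the gripper is bolted on; the fingertips stand 173 mm ahead of it and the grasp point (between the pads) lies 155 mm ahead of it; z points along the fingers, y is the direction in which the jaws open and shut (so a half turn about z gives the same grasp; the last joint's range is limited). The gripper opens to 85 mm and grips with 20 to 120 N. Pads are 22 mm wide; open, the fingers measure 114 mm over their backs; the gripper's body (76 mm by 85 mm) begins 54 mm behind the grasp point. The pads swing forward as they close: fully open they stand 13 mm farther back than shut.
Start: joints at [1.194, 0.048, 0.099, 1.622, 0, 1.443], TCP at [129.284, 508.826, 404.712] pointing down, gripper open.
Joint ranges: [-2.91, 2.91], [-0.99, 1.94], [-1.21, 1.42], [-2.12, 2.29], [-1.49, 1.47], [-3.14, 3.14]. Speed limits (rad/s): [2.79, 2.79, 3.14, 3.14, 3.14, 3.14].

## Interface

Orientations are given as a unit quaternion [x, y, z, w].
In Python, from plant import robot gives the robot as it stands.
- The arm moves only by the tool step_arm, never from a script. Its argument "motion" is a list of rows, each an object with "linear": the shift along the tool's x, y, z normalised to -1 to 1, where 1 is 0.05 m, a list of three; "twist": the turn, a rotation vector about the tool's x, y, z normalised to -1 to 1, where 1 is 0.1 rad, a list of three; "claw": the gripper's target within -1 to 1 (shut at 1, half-way at 0, fully open at -1). In form: [{"linear": [x, y, z], "twist": [wx, wy, wz], "claw": claw}, ...]. A call has 1 to 12 rows; each row shifts and turns the commanded pose from where the row before left it, along the tool's axes as they then stand; what a row does not reach is not made up. A row lasts 1/12 s, in which the tool goes at most 41.7 mm and 7.16 degrees, less where a joint would pass 70% of its speed; a pose out of reach is approached as far as the arm can. A call with a number of a shift or a turn outside -1 to 1 is refused whole. A call with a gripper value outside its range is refused whole. The fingers move at their own pace and stop on an object; "grip_force" is the grip in N (left out, the last holds). Time passes only in rows, so rows that do not move let the fingers close. It gives the time, the measured TCP pose, the force and the opening at its end, in the units of the state.
- robot.get_state(): the state, without advancing time (a new reading comes with each control period).
- robot.capture(name): name is "side" or "top" or "wrist"; returns the picture (400x640x3 uint8, blue, green, red); there is no depth.
- robot.camera_info(name): a dict with "K" (3x3 intrinsics, pixels), "rvec" (rotation vector, rad) and "tvec" (3), from world to camera coordinates, as OpenCV has them. Camera axes: x right, y down, z forward; pixel columns grow to the right and rows downward; lengths in mm; the calibration is good to about 2 mm. The wrist camera is an equidistant fisheye: a pixel r from the principal point sees the ray r / f radians off the axis. A picture is of the moment at which its call begins: read the wrist's pose just before it. camera_info takes no time and is no camera call; for the wrist camera it gives the pose at the moment of the call.
- robot.sign_off(): hands the job in, once; it reports no verdict.
Trained networks look in the newest picture that a camera, given by its name, has taken for a name from the list of things; names that differ only in an ending like _2 or _b are one class to them, and where a whole thing is asked for, a point or a joint stands for the part that bears it (a point fixed in the world has none). Each returns a list of dicts, best first, with "score" (0 to 1); they miss things now and then, are a little off and sometimes report something else, mostly with a low value. They report only what shows in the picture. A call takes as long as a camera call.
- robot.cut_out(target, camera): "region" (400x640 bool, what is visible of it) and "point" ([row, column] in pixels, amid what is visible of it).
- robot.spot_point(target, camera): "point" ([row, column] in pixels: a listed point, or the origin of a listed thing).
The state is a dict: "time_s": time; "joint_positions": joint angles; "qd": joint speeds; "joint_efforts": joint torques, N m; "ee_pos": TCP position; "tcp_rot": TCP orientation; "force": force on the tool from outside, world axes, zero at the start; "torque": the same for the moment, N m; "finger_gap": finger opening in mm.
Only numpy, scipy, OpenCV 4.12 (cv2) and the standard library are available. Lean on these libraries where they do the work, as an engineer would, in place of code of your own. Each camera call takes 0.05 s, during which the arm holds its last target.

## Working session

There is one attempt and no reset: what is moved stays moved. The work goes in short steps, Python scripts to look and compute and a tool call to move; the robot and the scene stay as the last step left them, time stands still between calls to the robot, and variables do not carry over. Pictures are saved under pics/ and viewed, and the job is handed in when it is done.

Besides the shell and the picture viewer there is one more tool, called after "Emit:" in YAML: its name, and indented under it one key for each argument. step_arm: Moves the arm, as the interface text tells. Scaled input: -1 to 1 covers 0.05 m each way for a shift and 0.1 rad each way for a turn. Its arguments: {"type":"object","properties":{"motion":{"type":"array","items":{"type":"object","properties":{"linear":{"type":"array","items":{"type":"number"}},"twist":{"type":"array","items":{"type":"number"}},"claw":{"type":"number"}}}},"grip_force":{"type":"number"}},"required":["motion"]}

```bash
ls; mkdir -p pics
python3 - <<'E'
from plant import robot
import cv2,numpy as np
s=robot.get_state();print({k:np.round(v,3) for k,v in s.items()})
for c in ["top","side"]:
    im=robot.capture(c);cv2.imwrite(f"pics/{c}0.png",im)
    i=robot.camera_info(c);print(c,i)
    for t in ["magazine","guide_top","lip_level","well_floor","blue_drive","orange_drive","white_drive"]:
        print(c,t,[(np.round(d["point"],1).tolist(),round(d["score"],2)) for d in robot.spot_point(t,c)][:3])
E
```

```text
pics
{'time_s': np.float64(0.0), 'joint_positions': array([ 1.194,  0.049,  0.098,  1.622, -0.   ,  1.443]), 'qd': array([ 0.002,  0.   , -0.001,  0.001,  0.   , -0.001]), 'joint_efforts': array([-1.0000e-03, -3.3878e+01,  3.2002e+01,  2.0000e-02,  0.0000e+00,
       -0.0000e+00]), 'ee_pos': array([129.202, 508.634, 403.52 ]), 'tcp_rot': array([ 0.124,  0.992, -0.001, -0.   ]), 'force': array([ 0.365, -0.5  , -0.905]), 'torque': array([-0.022, -0.034,  0.025]), 'finger_gap': np.float64(85.292)}
top {'K': array([[500.01718223,   0.        , 316.53357723],
       [  0.        , 500.01718223, 203.52740755],
       [  0.        ,   0.        ,   1.        ]]), 'rvec': array([ 2.07885232, -2.13953246,  0.18675276]), 'tvec': array([ -36.07515781,  582.58980056, 1120.20001562])}
top magazine [([234.2, 274.3], 0.73)]
top guide_top [([230.5, 269.9], 0.69), ([286.5, 440.5], 0.38)]
top lip_level [([230.9, 270.8], 0.78), ([231.1, 274.7], 0.67)]
top well_floor [([233.5, 271.4], 0.7)]
top blue_drive [([258.3, 192.9], 0.91)]
top orange_drive [([233.5, 396.9], 0.62)]
top white_drive []
side {'K': array([[511.55211779,   0.        , 318.0116064 ],
       [  0.        , 511.55211779, 207.32570363],
       [  0.        ,   0.        ,   1.        ]]), 'rvec': array([ 2.37510097, -0.1467049 ,  0.04705271]), 'tvec': array([-585.70100072,   67.88333986, 1406.09470163])}
side magazine [([203.1, 291.3], 0.59)]
side guide_top [([162.3, 325.2], 0.73), ([182.5, 290.3], 0.62)]
side lip_level [([185.8, 292.0], 0.82)]
side well_floor [([194.2, 291.4], 0.86)]
side blue_drive [([158.3, 268.4], 0.8)]
side orange_drive [([284.6, 297.7], 0.89)]
side white_drive [([158.2, 325.8], 0.67), ([159.7, 265.9], 0.2)]
```

View pics/top0.png

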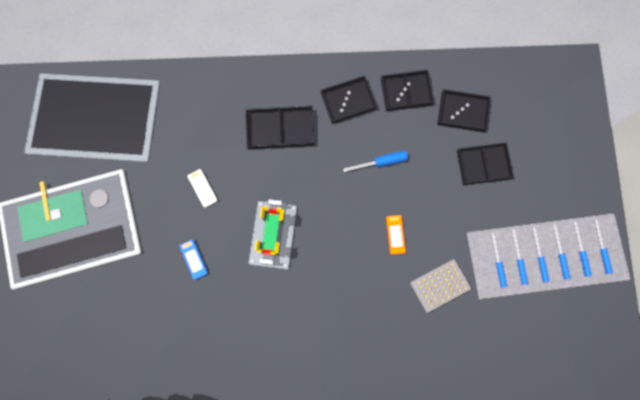

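View pics/side0.png

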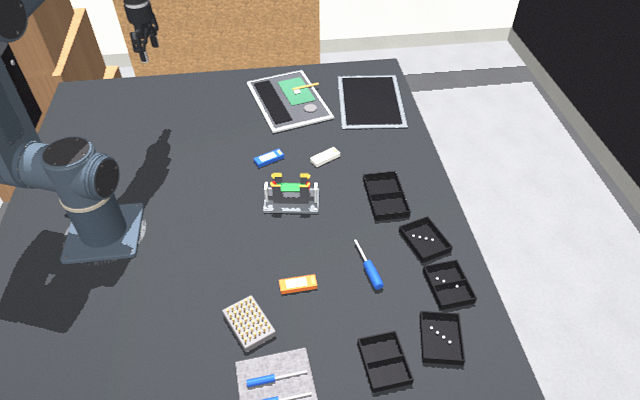

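```bash
cat > h.py <<'E'
from plant import robot
import cv2,numpy as np
from scipy.spatial.transform import Rotation as R
def pose(c):
    i=robot.camera_info(c);K=np.array(i["K"]);Rm=cv2.Rodrigues(np.array(i["rvec"],float))[0];t=np.array(i["tvec"],float).ravel();return K,Rm,t
def ray(c,px,P=None):  # px = [[row,col],..]
    K,Rm,t=P or pose(c);px=np.atleast_2d(px).astype(float)
    x=(px[:,1]-K[0,2])/K[0,0];y=(px[:,0]-K[1,2])/K[1,1]
    if c=="wrist":
        r=np.hypot(x,y)+1e-12;d=np.c_[np.sin(r)*x/r,np.sin(r)*y/r,np.cos(r)]
    else: d=np.c_[x,y,np.ones_like(x)]
    return -Rm.T@t, d@Rm
def onz(c,px,z,P=None):
    o,d=ray(c,px,P);return o+d*((z-o[2])/d[:,2])[:,None]
def proj(c,X,P=None):
    K,Rm,t=P or pose(c);X=np.atleast_2d(X)@Rm.T+t
    if c=="wrist":
        r=np.hypot(X[:,0],X[:,1]);th=np.arctan2(r,X[:,2]);u=X[:,:2]/(r[:,None]+1e-12)*th[:,None]
    else: u=X[:,:2]/X[:,2:]
    return np.c_[u[:,1]*K[1,1]+K[1,2],u[:,0]*K[0,0]+K[0,2]]
def tri(obs):
    A=np.zeros((3,3));b=np.zeros(3)
    for c,p,*P in obs:
        o,d=ray(c,p,*P);d=d[0]/np.linalg.norm(d[0]);M=np.eye(3)-np.outer(d,d);A+=M;b+=M@o
    return np.linalg.solve(A,b)
def rect(c,region,z,P=None):
    cs=cv2.findContours(region.astype(np.uint8),cv2.RETR_EXTERNAL,cv2.CHAIN_APPROX_NONE)[0]
    k=max(cs,key=cv2.contourArea)[:,0,::-1]
    w=onz(c,k,z,P)[:,:2].astype(np.float32)
    (cx,cy),(a,b),ang=cv2.minAreaRect(w)
    if a<b:a,b,ang=b,a,ang+90
    return np.round([cx,cy,a,b,(ang+90)%180-90],1)
E
python3 - <<'E'
from h import *
for n,a,b in [("guide",[230.5,269.9],[182.5,290.3]),("lip",[230.9,270.8],[185.8,292]),("floor",[233.5,271.4],[194.2,291.4]),("mag",[234.2,274.3],[203.1,291.3]),("blue",[258.3,192.9],[158.3,268.4]),("orange",[233.5,396.9],[284.6,297.7])]:
    print(n,tri([("top",a),("side",b)]).round(1))
for c in ["top","side"]:
    robot.capture(c)
    for t in ["blue_drive","orange_drive"]:
        for d in robot.cut_out(t,c)[:2]: print(c,t,d["score"],rect(c,d["region"],10))
i=robot.camera_info("wrist");print(i["K"])
cv2.imwrite("pics/w0.png",robot.capture("wrist"))
print(robot.get_state()["time_s"])
E
```

```text
guide [518.8  56.1  71.1]
lip [521.4  55.8  57.7]
floor [519.2  58.2  22.6]
mag [519.3  54.2  -9.1]
blue [464.4 252.2  -0.8]
orange [ 510.5 -244.5    5.9]
top blue_drive 0.64 [464.5 248.2  90.2  38.4  25.5]
side blue_drive 0.6 [462.9 242.7  98.6  54.5  24.8]
side blue_drive 0.39 [ 510.  -245.7   93.    45.4    4.9]
[[309.70691629   0.         324.48210247]
 [  0.         309.70691629 200.3661605 ]
 [  0.           0.           1.        ]]
1.15
```

View pics/w0.png

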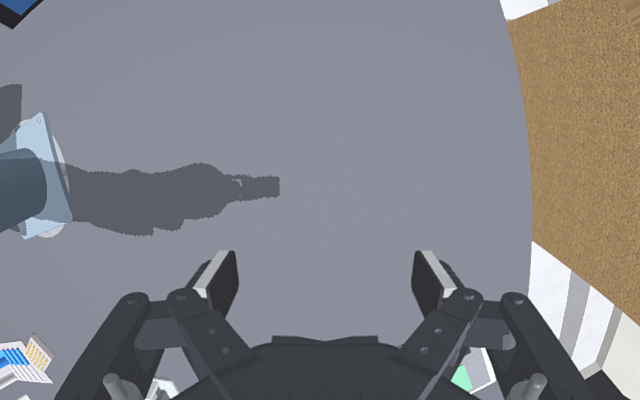

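```bash
cat >> h.py <<'E'
def to(x,y,z,phi=None,show=1):
    s=robot.get_state();p=np.array(s["ee_pos"]);Rt=R.from_quat(s["tcp_rot"])
    M=Rt.as_matrix();ph=np.degrees(np.arctan2(M[1,0],M[0,0]))
    d=(np.array([x,y,z])-p)@M
    out="t %.2f p %s phi %.2f F %s gap %.1f | tilt zaxis %s"%(s["time_s"],p.round(1),ph,np.round(s["force"],1),s["finger_gap"],M[:,2].round(4))
    print(out);print("linear total (units of 50mm):",(d/50).round(3))
    if phi is not None:
        T=R.from_euler("z",phi,degrees=True)*R.from_euler("x",np.pi)
        tw=(Rt.inv()*T).as_rotvec()
        print("twist total units:",(tw/0.1).round(2)," linear if twist first:",((np.array([x,y,z])-p)@T.as_matrix()/50).round(3))
E
python3 -c "
from h import *
to(464,250,330,205.5)
s=robot.get_state();K,Rm,t=pose('wrist');print('cam',-Rm.T@t-s['ee_pos'],R.from_quat(s['tcp_rot']).as_matrix().T@(-Rm.T@t-s['ee_pos']), 'axis',Rm[2])"
```

```text
t 1.15 p [129.3 508.8 404.7] phi 165.74 F [-0.2 -0.3 -0.7] gap 85.3 | tilt zaxis [ 0.  0. -1.]
linear total (units of 50mm): [-7.763 -3.369  1.495]
twist total units: [ 0.    0.   -6.94]  linear if twist first: [-3.813 -7.554  1.494]
cam [-69.72646979  16.90605855 -31.71357969] [71.74333678 -0.7867477  31.71153099] axis [ 0.27523265 -0.06980795 -0.95883984]
```

Emit:
step_arm:
  motion:
    - {"linear":[-0.647,-0.281,0.125],"twist":[0,0,0],"claw":-1}
    - {"linear":[-0.647,-0.281,0.125],"twist":[0,0,0],"claw":-1}
    - {"linear":[-0.647,-0.281,0.125],"twist":[0,0,0],"claw":-1}
    - {"linear":[-0.647,-0.281,0.125],"twist":[0,0,0],"claw":-1}
    - {"linear":[-0.647,-0.281,0.125],"twist":[0,0,0],"claw":-1}
    - {"linear":[-0.647,-0.281,0.125],"twist":[0,0,0],"claw":-1}
    - {"linear":[-0.647,-0.281,0.125],"twist":[0,0,0],"claw":-1}
    - {"linear":[-0.647,-0.281,0.125],"twist":[0,0,0],"claw":-1}
    - {"linear":[-0.647,-0.281,0.125],"twist":[0,0,0],"claw":-1}
    - {"linear":[-0.647,-0.281,0.125],"twist":[0,0,0],"claw":-1}
    - {"linear":[-0.647,-0.281,0.125],"twist":[0,0,0],"claw":-1}
    - {"linear":[-0.647,-0.281,0.125],"twist":[0,0,0],"claw":-1}

```text
time_s: 2.15
ee_pos: [465.2, 248.5, 329.6]
tcp_rot: [0.124, 0.992, 0.0, 0.0]
force: [-0.2, 0.6, -0.2]
finger_gap: 85.6
```

Emit:
step_arm:
  motion:
    - {"linear":[0,0,0],"twist":[0,0,-0.99],"claw":-1}
    - {"linear":[0,0,0],"twist":[0,0,-0.99],"claw":-1}
    - {"linear":[0,0,0],"twist":[0,0,-0.99],"claw":-1}
    - {"linear":[0,0,0],"twist":[0,0,-0.99],"claw":-1}
    - {"linear":[0,0,0],"twist":[0,0,-0.99],"claw":-1}
    - {"linear":[0,0,0],"twist":[0,0,-0.99],"claw":-1}
    - {"linear":[0,0,0],"twist":[0,0,-0.99],"claw":-1}
    - {"linear":[0,0,0],"twist":[0,0,0],"claw":-1}

```text
time_s: 2.82
ee_pos: [464.0, 249.8, 329.7]
tcp_rot: [-0.221, 0.975, -0.0, -0.0]
force: [-0.1, -0.3, 0.2]
finger_gap: 85.3
```

Run:
```python
from h import *
to(464,250,330,205.5)
P=pose("wrist");cv2.imwrite("pics/w1.png",robot.capture("wrist"))
for d in robot.cut_out("blue_drive","wrist")[:2]: print(d["score"],d["point"],rect("wrist",d["region"],10,P))
for t in ["blue_drive","magazine","guide_top","lip_level","well_floor"]:
  for d in robot.spot_point(t,"wrist")[:1]: print(t,d, onz("wrist",d["point"],dict(blue_drive=0,magazine=0,guide_top=75,lip_level=55,well_floor=14)[t],P).round(1))
to(464,250,330,205.5)
```

```text
t 2.82 p [464.  249.8 329.7] phi -154.46 F [-0.1 -0.3  0.2] gap 85.3 | tilt zaxis [-1.e-04 -0.e+00 -1.e+00]
linear total (units of 50mm): [-0.001  0.004 -0.007]
twist total units: [ 0.   -0.    0.01]  linear if twist first: [-0.001  0.004 -0.007]
0.96 [181.8, 323.0] [464.9 247.3  92.4  35.6  24.2]
blue_drive {'point': [184.4, 323.1], 'score': 0.77} [[464.5 247.5   0. ]]
magazine {'point': [156.4, 142.7], 'score': 0.82} [[519.4  54.8   0. ]]
guide_top {'point': [169.3, 102.4], 'score': 0.85} [[517.7  56.6  75. ]]
lip_level {'point': [166.6, 112.9], 'score': 0.96} [[520.3  54.4  55. ]]
well_floor {'point': [161.1, 139.4], 'score': 0.74} [[520.2  60.   14. ]]
t 3.17 p [464.  249.8 329.7] phi -154.59 F [-0.5  0.1  1.4] gap 85.2 | tilt zaxis [ 0.  0. -1.]
linear total (units of 50mm): [-0.001  0.003 -0.006]
twist total units: [ 0.    0.   -0.02]  linear if twist first: [-0.001  0.003 -0.006]
```

View pics/w1.png

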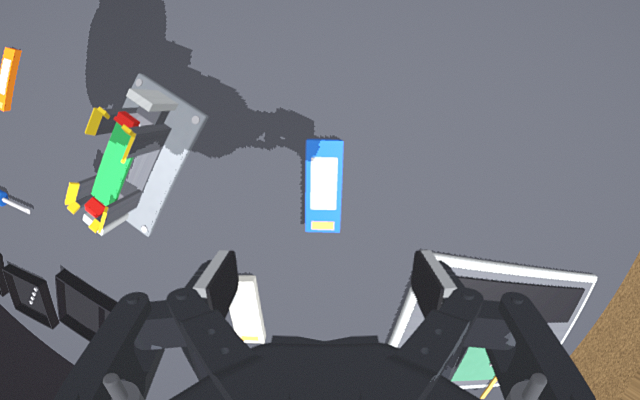

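Run:
```python
from h import *
to(464.7,247.5,173.5,204.6)
```

```text
t 3.17 p [464.  249.8 329.7] phi -154.59 F [-0.5  0.1  1.4] gap 85.2 | tilt zaxis [ 0.  0. -1.]
linear total (units of 50mm): [ 0.008 -0.048  3.124]
twist total units: [0.   0.   0.14]  linear if twist first: [ 0.007 -0.048  3.124]
```

Emit:
step_arm:
  motion:
    - {"linear":[0.007,-0.048,0.6],"twist":[0,0,0.14],"claw":-1}
    - {"linear":[0,0,0.6],"twist":[0,0,0],"claw":-1}
    - {"linear":[0,0,0.6],"twist":[0,0,0],"claw":-1}
    - {"linear":[0,0,0.6],"twist":[0,0,0],"claw":-1}
    - {"linear":[0,0,0.4],"twist":[0,0,0],"claw":-1}
    - {"linear":[0,0,0.2],"twist":[0,0,0],"claw":-0.3}
    - {"linear":[0,0,0.1],"twist":[0,0,0],"claw":0}
    - {"linear":[0,0,0.024],"twist":[0,0,0],"claw":0.5}
    - {"linear":[0,0,0],"twist":[0,0,0],"claw":1}
    - {"linear":[0,0,0],"twist":[0,0,0],"claw":1}
    - {"linear":[0,0,0],"twist":[0,0,0],"claw":1}
    - {"linear":[0,0,0],"twist":[0,0,0],"claw":1}
  grip_force: 50

```text
time_s: 4.17
ee_pos: [465.7, 247.9, 175.3]
tcp_rot: [-0.213, 0.977, 0.0, 0.002]
force: [0.1, 0.5, 4.0]
finger_gap: 32.5
```

Emit:
step_arm:
  motion:
    - {"linear":[0,0,0],"twist":[0,0,0],"claw":1}
    - {"linear":[0,0,0],"twist":[0,0,0],"claw":1}
    - {"linear":[0,0,0],"twist":[0,0,0],"claw":1}
    - {"linear":[0,0,0],"twist":[0,0,0],"claw":1}

```text
time_s: 4.5
ee_pos: [465.6, 247.9, 175.3]
tcp_rot: [-0.213, 0.977, 0.0, 0.002]
force: [0.1, 0.4, 5.6]
finger_gap: 32.4
```

Run:
```python
from h import *
to(464.7,247.5,330,204.6)
P=pose("wrist");cv2.imwrite("pics/w2.png",robot.capture("wrist"))
for d in robot.cut_out("blue_drive","wrist")[:1]: print(d["score"],d["point"],rect("wrist",d["region"],14,P))
```

```text
t 4.50 p [465.6 247.9 175.3] phi -155.35 F [0.1 0.4 5.6] gap 32.4 | tilt zaxis [ 0.0032  0.0012 -1.    ]
linear total (units of 50mm): [ 0.01   0.    -3.095]
twist total units: [-0.    0.03  0.01]  linear if twist first: [ 2.000e-02  1.000e-03 -3.095e+00]
0.95 [243.1, 323.8] [463.4 245.9  91.5  34.1  24.7]
```

View pics/w2.png

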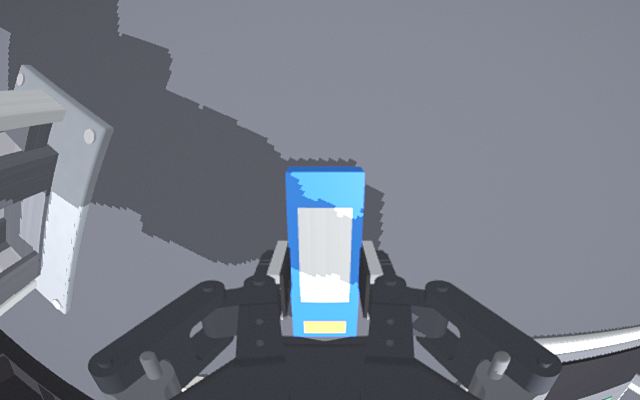

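Emit:
step_arm:
  motion:
    - {"linear":[0,0,-0.3],"twist":[0,0,0],"claw":1}
    - {"linear":[0,0,-0.7],"twist":[0,0,0],"claw":1}
    - {"linear":[0,0,-0.7],"twist":[0,0,0],"claw":1}
    - {"linear":[0,0,-0.7],"twist":[0,0,0],"claw":1}
    - {"linear":[0,0,-0.7],"twist":[0,0,0],"claw":1}
    - {"linear":[0,0,0],"twist":[0,0,0.7],"claw":1}
    - {"linear":[0,0,0],"twist":[0,0,0.9],"claw":1}
    - {"linear":[0,0,0],"twist":[0,0,0.9],"claw":1}
    - {"linear":[0,0,0],"twist":[0,0,0.9],"claw":1}
    - {"linear":[0,0,0],"twist":[0,0,0.9],"claw":1}
    - {"linear":[0,0,0],"twist":[0,0,0],"claw":1}

```text
time_s: 5.52
ee_pos: [464.5, 247.4, 327.9]
tcp_rot: [0.001, 1.0, -0.0, -0.001]
force: [-0.7, 0.1, 0.3]
finger_gap: 32.6
```

Run:
```python
from h import *
to(519,145,330,180)
```

```text
t 5.52 p [464.5 247.4 327.9] phi 179.93 F [-0.7  0.1  0.3] gap 32.6 | tilt zaxis [-1.2e-03 -5.0e-04 -1.0e+00]
linear total (units of 50mm): [-1.093 -2.047 -0.042]
twist total units: [-0.   -0.01 -0.01]  linear if twist first: [-1.09  -2.048 -0.041]
```

Emit:
step_arm:
  motion:
    - {"linear":[-0.27,-0.51,0],"twist":[0,0,0],"claw":1}
    - {"linear":[-0.27,-0.51,0],"twist":[0,0,0],"claw":1}
    - {"linear":[-0.27,-0.51,0],"twist":[0,0,0],"claw":1}
    - {"linear":[-0.27,-0.51,0],"twist":[0,0,0],"claw":1}
    - {"linear":[0,0,0],"twist":[0,0,0],"claw":1}
    - {"linear":[0,0,0],"twist":[0,0,0],"claw":1}

```text
time_s: 6.02
ee_pos: [519.1, 144.3, 328.0]
tcp_rot: [0.0, 1.0, 0.0, -0.001]
force: [-0.3, 0.4, -0.2]
finger_gap: 32.6
```

Run:
```python
from h import *
import pickle
to(519,56,330,180)
P=pose("wrist");im=robot.capture("wrist");cv2.imwrite("pics/w3.png",im)
pickle.dump(P,open("P3.pkl","wb"))
for t,z in [("magazine",0),("guide_top",75),("lip_level",55),("well_floor",14)]:
  for d in robot.spot_point(t,"wrist")[:1]: print(t,d, onz("wrist",d["point"],z,P).round(1))
for t in ["lip_near","lip_far"]:
  for d in robot.cut_out(t,"wrist")[:2]: print(t,d["score"],d["point"],d["region"].sum())
for d in robot.cut_out("blue_drive","wrist")[:1]: print(d["score"],d["point"],rect("wrist",d["region"],robot.get_state()["ee_pos"][2]-161,P))
```

```text
t 6.02 p [519.1 144.3 328. ] phi 179.95 F [-0.3  0.4 -0.2] gap 32.6 | tilt zaxis [-1.2e-03  1.0e-04 -1.0e+00]
linear total (units of 50mm): [ 1.000e-03 -1.765e+00 -4.100e-02]
twist total units: [ 0.   -0.01 -0.01]  linear if twist first: [ 0.002 -1.765 -0.041]
magazine {'point': [188.5, 236.9], 'score': 0.93} [[521.9  54.7   0. ]]
guide_top {'point': [209.1, 216.9], 'score': 0.76} [[519.5  59.2  75. ]]
lip_level {'point': [201.5, 224.8], 'score': 0.96} [[519.3  59.5  55. ]]
well_floor {'point': [188.6, 232.6], 'score': 0.95} [[518.5  54.5  14. ]]
lip_near 0.63 [144.9, 217.1] 346
lip_far 0.59 [253.9, 216.5] 396
0.88 [243.3, 323.8] [515.3 143.5  90.7  33.6  -0. ]
```

View pics/w3.png

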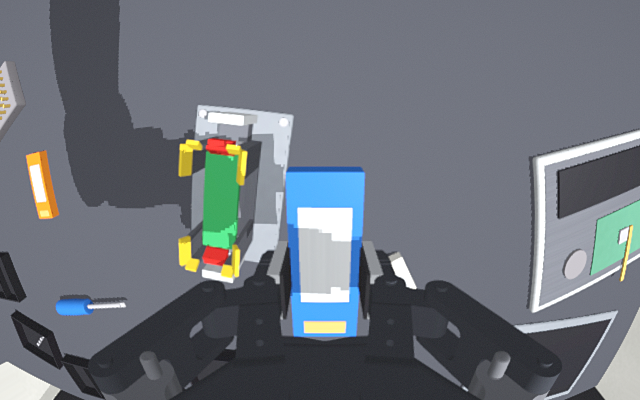

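Run:
```python
from h import *
import pickle
P=pickle.load(open("P3.pkl","rb"))
for z in (60,70,80): 
    a=onz("wrist",[[144.9,217.1],[253.9,216.5]],z,P);d=a[0]-a[1];print(z,a.mean(0).round(1),np.linalg.norm(d).round(1),np.degrees(np.arctan2(d[1],d[0])).round(2))
c=onz("wrist",[[105,198],[115,294],[270,262]],10,P);print(c.round(1), np.degrees(np.arctan2(*(c[0]-c[1])[1::-1]))-90)
obs={}
for cam in ("top","side"):
    robot.capture(cam)
    for t in ["lip_near","lip_far"]:
        for d in robot.cut_out(t,cam)[:1]: print(cam,t,d["score"],d["point"],d["region"].sum());obs[cam,t]=d["point"]
w={"lip_near":[253.9,216.5],"lip_far":[144.9,217.1]}
try:
  for t,p in w.items():
    print(t,tri([("wrist",p,P)]+[(c,obs[c,t]) for c in("top","side") if (c,t) in obs]).round(1))
except Exception as e: print(e)
```

```text
60 [518.6  53.   60. ] 95.9 173.78
70 [515.5  56.8  70. ] 91.9 173.78
80 [512.5  60.6  80. ] 87.8 173.78
[[435.9  21.8  10. ]
 [450.1 115.6  10. ]
 [609.   76.7  10. ]] -188.59360490059254
top lip_near 0.49 [234.5, 272.4] 2616
top lip_far 0.74 [232.7, 274.8] 2540
lip_near [520.8  58.5 112.7]
lip_far [494.6  49.3  43.7]
```

Run:
```python
from h import *
im=cv2.imread("pics/w3.png");c=im[95:295,165:305];cv2.imwrite("pics/w3c.png",cv2.resize(c,None,fx=3,fy=3,interpolation=cv2.INTER_CUBIC))
t=robot.capture("top");cv2.imwrite("pics/top1c.png",cv2.resize(t[190:280,235:310],None,fx=6,fy=6,interpolation=cv2.INTER_CUBIC))
```

```text
(no output)
```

View pics/w3c.png

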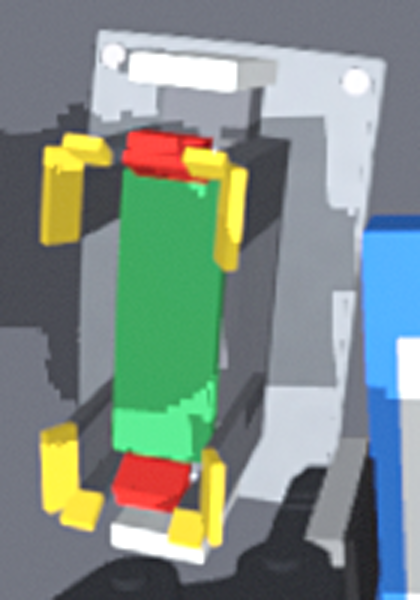

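View pics/top1c.png

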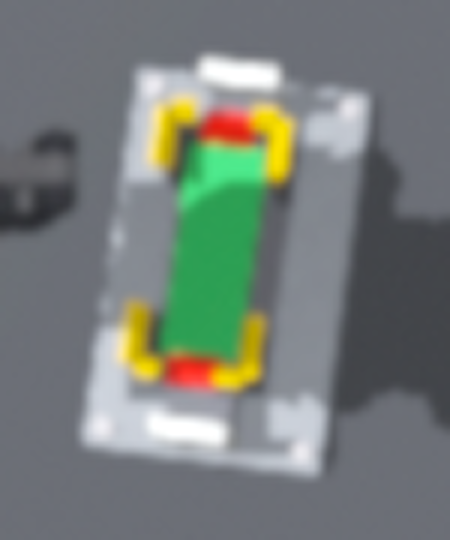

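Run:
```python
from h import *
import pickle
P=pickle.load(open("P3.pkl","rb"))
f=lambda L:[[190+y/6,235+x/6] for x,y in L]
c=onz("top",f([(138,68),(370,95),(322,472),(85,445)]),10);print(c.round(1));print("foot c",c.mean(0).round(1))
for i,j in((0,1),(1,2),(2,3),(3,0)):
    d=c[i]-c[j];print(np.linalg.norm(d).round(1),(np.degrees(np.arctan2(d[1],d[0]))%90).round(1))
for z in (80,85,90,95,100,105): print(z,onz("top",f([(155,100),(292,112),(260,385),(122,370)]),z).mean(0).round(1))
g=lambda L:[[95+y/3,165+x/3] for x,y in L]
c=onz("wrist",g([(99,31),(385,62)]),10,P);d=c[1]-c[0];print(c.round(1),np.linalg.norm(d),np.degrees(np.arctan2(d[1],d[0]))-90)
print("foot c from wrist", (c.mean(0)+78*np.array([np.cos(np.arctan2(d[1],d[0])-np.pi/2),np.sin(np.arctan2(d[1],d[0])-np.pi/2),0])).round(1))
# near column tops z=62, red lips edges
# yellow outer corners TL, TR, BR, BL
for z in (80,85,90,95,100): print(z,onz("wrist",g([(45,148),(243,165),(205,545),(42,500)]),z,P).mean(0).round(1))
```

```text
[[600.6  91.7  10. ]
 [586.4  -3.2  10. ]
 [434.   18.8  10. ]
 [447.4 113.5  10. ]]
foot c [517.1  55.2  10. ]
96.0 81.5
154.0 81.8
95.6 82.0
154.8 81.9
80 [518.1  55.9  80. ]
85 [517.4  55.3  85. ]
90 [516.6  54.7  90. ]
95 [515.9  54.2  95. ]
100 [515.2  53.6 100. ]
105 [514.4  53.  105. ]
[[436.2  21.8  10. ]
 [450.7 114.9  10. ]] 94.25978852212937 -8.81803789836107
foot c from wrist [520.5  56.4  10. ]
80 [520.7  52.3  80. ]
85 [519.   54.4  85. ]
90 [517.3  56.5  90. ]
95 [515.6  58.6  95. ]
100 [513.9  60.8 100. ]
```

Run:
```python
from h import *
to(522.6,55.5,288,171.6)
```

```text
t 6.77 p [518.7 145.6 328.5] phi -179.98 F [-0.1  0.5  0.2] gap 32.8 | tilt zaxis [ 0. -0. -1.]
linear total (units of 50mm): [-0.077 -1.802  0.81 ]
twist total units: [-0.    0.    1.47]  linear if twist first: [-0.34  -1.771  0.81 ]
```

Emit:
step_arm:
  motion:
    - {"linear":[0,0,0],"twist":[0,0,0.735],"claw":1}
    - {"linear":[0,0,0],"twist":[0,0,0.735],"claw":1}
    - {"linear":[-0.085,-0.443,0.1],"twist":[0,0,0],"claw":1}
    - {"linear":[-0.085,-0.443,0.2],"twist":[0,0,0],"claw":1}
    - {"linear":[-0.085,-0.443,0.25],"twist":[0,0,0],"claw":1}
    - {"linear":[-0.085,-0.443,0.25],"twist":[0,0,0],"claw":1}
    - {"linear":[0,0,0],"twist":[0,0,0],"claw":1}
    - {"linear":[0,0,0],"twist":[0,0,0],"claw":1}
    - {"linear":[0,0,0],"twist":[0,0,0],"claw":1}

```text
time_s: 7.52
ee_pos: [522.7, 55.5, 288.8]
tcp_rot: [0.074, 0.997, 0.0, 0.0]
force: [0.6, 1.0, 0.3]
finger_gap: 33.1
```

Run:
```python
from h import *
to(522.6,55.5,288,171.6)
P=pose("wrist");im=robot.capture("wrist");cv2.imwrite("pics/w4.png",im)
im=robot.capture("side");cv2.imwrite("pics/s4.png",cv2.resize(im[110:230,220:360],None,fx=5,fy=5,interpolation=cv2.INTER_CUBIC))
im=robot.capture("top");cv2.imwrite("pics/t4.png",cv2.resize(im[170:300,210:330],None,fx=4,fy=4,interpolation=cv2.INTER_CUBIC))
for d in robot.cut_out("blue_drive","wrist")[:1]: print(d["score"],d["point"],rect("wrist",d["region"],288-161,P))
```

```text
t 7.52 p [522.7  55.5 288.8] phi 171.57 F [0.6 1.  0.3] gap 33.1 | tilt zaxis [ 3.e-04  6.e-04 -1.e+00]
linear total (units of 50mm): [ 0.002 -0.001  0.016]
twist total units: [ 0.01  0.   -0.01]  linear if twist first: [ 0.002 -0.     0.016]
0.86 [242.3, 323.4] [520.1  55.3  93.   34.9  -8.3]
```

View pics/w4.png

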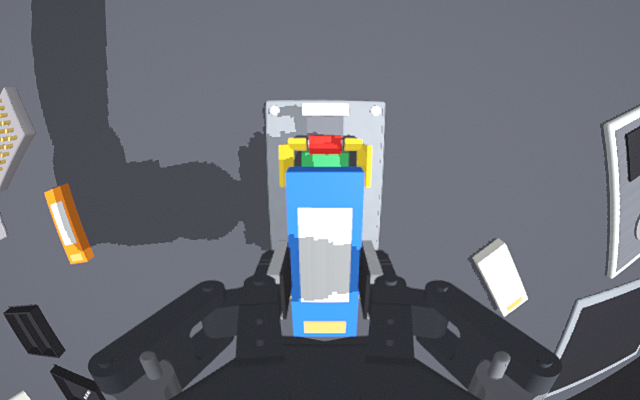

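View pics/s4.png

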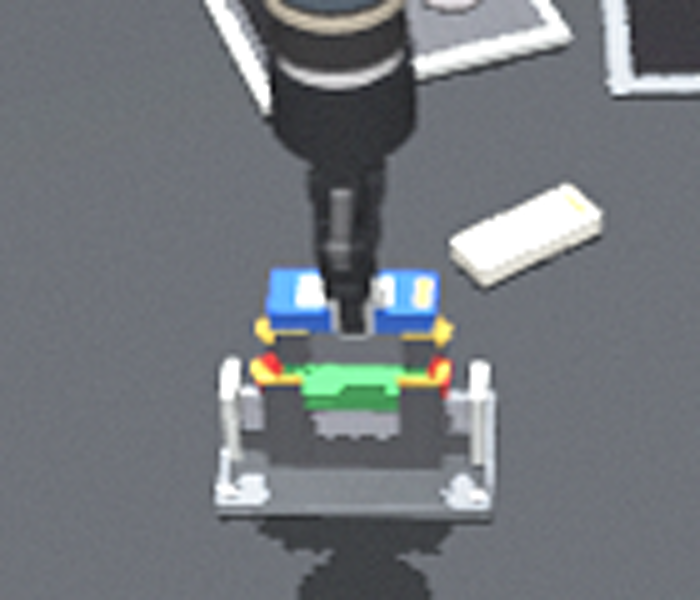

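View pics/t4.png

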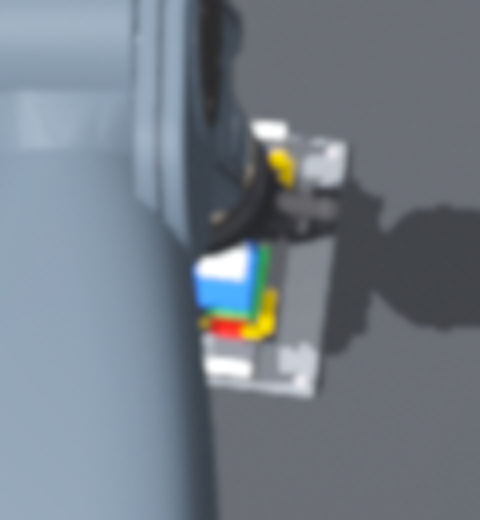

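Emit:
step_arm:
  motion:
    - {"linear":[0,0,0.16],"twist":[0,0,0],"claw":1}
    - {"linear":[0,0,0.16],"twist":[0,0,0],"claw":1}
    - {"linear":[0,0,0.1],"twist":[0,0,0],"claw":1}
    - {"linear":[0,0,0],"twist":[0,0,0],"claw":1}

```text
time_s: 8.05
ee_pos: [521.7, 55.6, 265.1]
tcp_rot: [0.073, 0.997, -0.0, -0.002]
force: [-0.4, 0.0, -0.9]
finger_gap: 32.8
```

Emit:
step_arm:
  motion:
    - {"linear":[0,0,0.04],"twist":[0,0,0],"claw":1}
    - {"linear":[0,0,0.04],"twist":[0,0,0],"claw":1}
    - {"linear":[0,0,0.02],"twist":[0,0,0],"claw":1}

```text
time_s: 8.3
ee_pos: [522.6, 55.4, 262.3]
tcp_rot: [0.073, 0.997, -0.0, -0.0]
force: [0.3, -0.0, -0.2]
finger_gap: 32.5
```

Emit:
step_arm:
  motion:
    - {"linear":[0,0,0.04],"twist":[0,0,0],"claw":1}
    - {"linear":[0,0,0.04],"twist":[0,0,0],"claw":1}
    - {"linear":[0,0,0.02],"twist":[0,0,0],"claw":1}

```text
time_s: 8.55
ee_pos: [522.6, 55.4, 257.3]
tcp_rot: [0.073, 0.997, 0.0, -0.0]
force: [-0.1, -0.5, -0.2]
finger_gap: 33.0
```

Emit:
step_arm:
  motion:
    - {"linear":[0,0,0.04],"twist":[0,0,0],"claw":1}
    - {"linear":[0,0,0.04],"twist":[0,0,0],"claw":1}
    - {"linear":[0,0,0.02],"twist":[0,0,0],"claw":1}

```text
time_s: 8.8
ee_pos: [521.9, 55.5, 252.3]
tcp_rot: [0.073, 0.997, 0.0, -0.001]
force: [-3.5, 0.5, 0.1]
finger_gap: 32.8
```

Emit:
step_arm:
  motion:
    - {"linear":[0.02,0,0.02],"twist":[0,0,0],"claw":1}
    - {"linear":[0.01,0,0.04],"twist":[0,0,0],"claw":1}
    - {"linear":[0,0,0],"twist":[0,0,0],"claw":1}

```text
time_s: 9.05
ee_pos: [521.2, 55.6, 249.0]
tcp_rot: [0.073, 0.997, -0.0, 0.0]
force: [-0.0, -0.1, -0.6]
finger_gap: 32.4
```

Emit:
step_arm:
  motion:
    - {"linear":[0,0,0.04],"twist":[0,0,0],"claw":1}
    - {"linear":[0,0,0.04],"twist":[0,0,0],"claw":1}
    - {"linear":[0,0,0],"twist":[0,0,0],"claw":1}

```text
time_s: 9.3
ee_pos: [520.9, 55.6, 245.1]
tcp_rot: [0.073, 0.997, 0.0, -0.0]
force: [-2.1, 0.7, -0.2]
finger_gap: 32.8
```

Emit:
step_arm:
  motion:
    - {"linear":[0.015,0,0.03],"twist":[0,0,0],"claw":1}
    - {"linear":[0,0,0.03],"twist":[0,0,0],"claw":1}
    - {"linear":[0,0,0],"twist":[0,0,0],"claw":1}

```text
time_s: 9.55
ee_pos: [520.7, 55.7, 242.9]
tcp_rot: [0.073, 0.997, 0.0, 0.001]
force: [-0.9, -0.0, 0.5]
finger_gap: 32.3
```

Emit:
step_arm:
  motion:
    - {"linear":[0,0,0.03],"twist":[0,0,0],"claw":1}
    - {"linear":[0,0,0.03],"twist":[0,0,0],"claw":1}
    - {"linear":[0,0,0],"twist":[0,0,0],"claw":1}

```text
time_s: 9.8
ee_pos: [520.7, 55.7, 240.0]
tcp_rot: [0.073, 0.997, 0.0, 0.001]
force: [-0.8, 0.6, 3.7]
finger_gap: 32.7
```

Emit:
step_arm:
  motion:
    - {"linear":[0,0,0.03],"twist":[0,0,0],"claw":1}
    - {"linear":[0,0,0.03],"twist":[0,0,0],"claw":1}
    - {"linear":[0,0,0],"twist":[0,0,0],"claw":1}

```text
time_s: 10.05
ee_pos: [520.4, 55.7, 236.3]
tcp_rot: [0.073, 0.997, 0.0, 0.0]
force: [0.4, 0.0, 1.6]
finger_gap: 32.9
```

Emit:
step_arm:
  motion:
    - {"linear":[0,0,0.03],"twist":[0,0,0],"claw":1}
    - {"linear":[0,0,0.03],"twist":[0,0,0],"claw":1}
    - {"linear":[0,0,0],"twist":[0,0,0],"claw":1}

```text
time_s: 10.3
ee_pos: [520.3, 55.7, 232.9]
tcp_rot: [0.073, 0.997, -0.0, -0.0]
force: [1.4, 0.1, 0.2]
finger_gap: 32.6
```

Emit:
step_arm:
  motion:
    - {"linear":[0,0,0.03],"twist":[0,0,0],"claw":1}
    - {"linear":[0,0,0.03],"twist":[0,0,0],"claw":1}
    - {"linear":[0,0,0],"twist":[0,0,0],"claw":1}

```text
time_s: 10.55
ee_pos: [520.4, 55.7, 230.3]
tcp_rot: [0.073, 0.997, -0.0, -0.0]
force: [0.3, 0.5, 2.2]
finger_gap: 32.8
```

Emit:
step_arm:
  motion:
    - {"linear":[0,0,0.03],"twist":[0,0,0],"claw":1}
    - {"linear":[0,0,0.03],"twist":[0,0,0],"claw":1}
    - {"linear":[0,0,0],"twist":[0,0,0],"claw":1}

```text
time_s: 10.8
ee_pos: [520.5, 55.7, 227.4]
tcp_rot: [0.073, 0.997, -0.0, 0.0]
force: [0.4, 0.4, 2.5]
finger_gap: 32.5
```

Emit:
step_arm:
  motion:
    - {"linear":[0,0,0.03],"twist":[0,0,0],"claw":1}
    - {"linear":[0,0,0.03],"twist":[0,0,0],"claw":1}
    - {"linear":[0,0,0],"twist":[0,0,0],"claw":1}

```text
time_s: 11.05
ee_pos: [520.5, 55.7, 224.3]
tcp_rot: [0.073, 0.997, -0.0, 0.0]
force: [0.9, -0.6, 3.1]
finger_gap: 32.4
```

Run:
```python
from h import *
to(522.6,55.5,288,171.6)
im=robot.capture("wrist");cv2.imwrite("pics/w5.png",cv2.resize(im[90:350,220:430],None,fx=2.3,fy=2.3))
im=robot.capture("side");cv2.imwrite("pics/s5.png",cv2.resize(im[110:230,220:360],None,fx=5,fy=5,interpolation=cv2.INTER_CUBIC))
```

```text
t 11.05 p [520.5  55.7 224.3] phi 171.59 F [ 0.9 -0.6  3.1] gap 32.4 | tilt zaxis [ 3.e-04 -1.e-04 -1.e+00]
linear total (units of 50mm): [-0.043  0.002 -1.273]
twist total units: [-0.  0. -0.]  linear if twist first: [-0.043  0.002 -1.273]
```

View pics/w5.png

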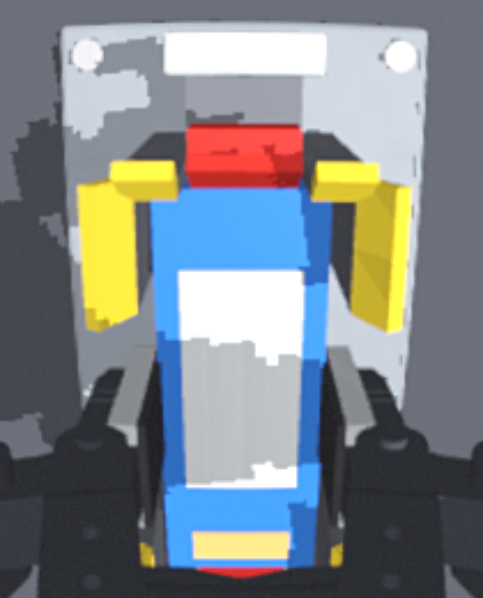

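View pics/s5.png

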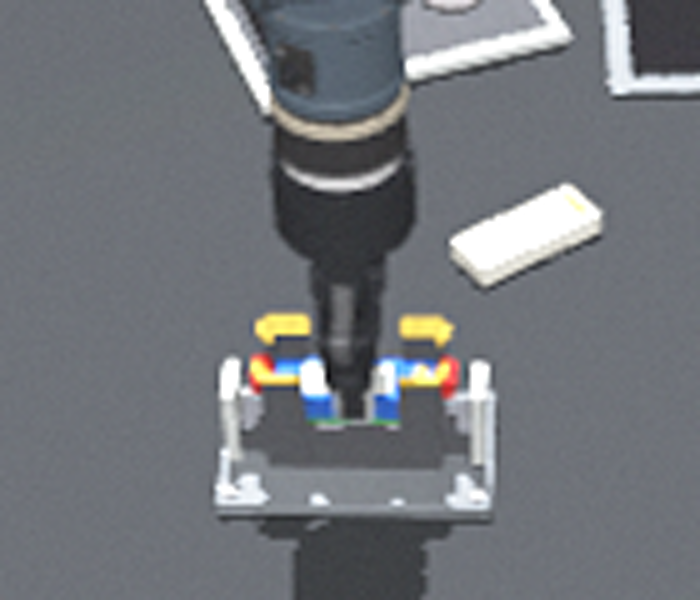

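Emit:
step_arm:
  motion:
    - {"linear":[0,0,0.03],"twist":[0,0,0],"claw":1}
    - {"linear":[0,0,0.02],"twist":[0,0,0],"claw":1}
    - {"linear":[0,0,0],"twist":[0,0,0],"claw":1}

```text
time_s: 11.4
ee_pos: [520.5, 55.7, 221.9]
tcp_rot: [0.073, 0.997, 0.0, 0.0]
force: [0.9, -0.4, 2.8]
finger_gap: 32.5
```

Emit:
step_arm:
  motion:
    - {"linear":[0,0,0.02],"twist":[0,0,0],"claw":1}
    - {"linear":[0,0,0.02],"twist":[0,0,0],"claw":1}
    - {"linear":[0,0,0],"twist":[0,0,0],"claw":1}

```text
time_s: 11.65
ee_pos: [520.4, 55.7, 219.7]
tcp_rot: [0.073, 0.997, 0.0, 0.0]
force: [0.7, -0.6, 2.8]
finger_gap: 32.3
```

Emit:
step_arm:
  motion:
    - {"linear":[0,0,0.02],"twist":[0,0,0],"claw":1}
    - {"linear":[0,0,0.02],"twist":[0,0,0],"claw":1}
    - {"linear":[0,0,0],"twist":[0,0,0],"claw":1}

```text
time_s: 11.9
ee_pos: [520.4, 55.7, 217.7]
tcp_rot: [0.073, 0.997, 0.0, -0.0]
force: [0.6, 0.2, 2.3]
finger_gap: 32.4
```

Emit:
step_arm:
  motion:
    - {"linear":[0,0,0.02],"twist":[0,0,0],"claw":1}
    - {"linear":[0,0,0.02],"twist":[0,0,0],"claw":1}
    - {"linear":[0,0,0],"twist":[0,0,0],"claw":1}

```text
time_s: 12.15
ee_pos: [520.4, 55.7, 215.8]
tcp_rot: [0.073, 0.997, 0.0, -0.0]
force: [0.2, -0.3, 3.4]
finger_gap: 32.5
```

Run:
```python
from h import *
to(522.6,55.5,288,171.6)
im=robot.capture("wrist");cv2.imwrite("pics/w6.png",cv2.resize(im[90:350,220:430],None,fx=2.3,fy=2.3))
```

```text
t 12.15 p [520.4  55.7 215.8] phi 171.59 F [ 0.2 -0.3  3.4] gap 32.5 | tilt zaxis [-1.e-04  0.e+00 -1.e+00]
linear total (units of 50mm): [-0.045  0.002 -1.444]
twist total units: [ 0. -0. -0.]  linear if twist first: [-0.045  0.002 -1.444]
```

View pics/w6.png

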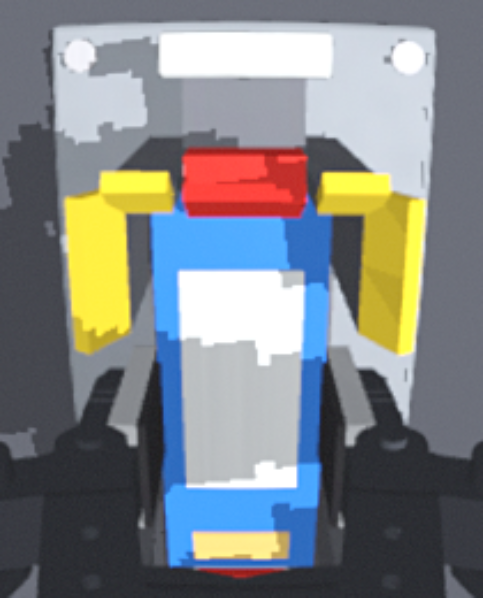

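Emit:
step_arm:
  motion:
    - {"linear":[0,0,0.02],"twist":[0,0,0],"claw":1}
    - {"linear":[0,0,0.02],"twist":[0,0,0],"claw":1}
    - {"linear":[0,0,0],"twist":[0,0,0],"claw":1}
    - {"linear":[0,0,0],"twist":[0,0,0],"claw":0}
    - {"linear":[0,0,0],"twist":[0,0,0],"claw":0}
    - {"linear":[0,0,0],"twist":[0,0,0],"claw":0}
    - {"linear":[0,0,0],"twist":[0,0,0],"claw":0}

```text
time_s: 12.78
ee_pos: [519.9, 55.7, 213.2]
tcp_rot: [0.073, 0.997, -0.0, -0.001]
force: [0.5, -0.1, 0.1]
finger_gap: 42.8
```

Run:
```python
from h import *
to(522.6,55.5,288,171.6)
im=robot.capture("wrist");cv2.imwrite("pics/w7.png",cv2.resize(im[90:350,220:430],None,fx=2.3,fy=2.3))
```

```text
t 12.78 p [519.9  55.7 213.2] phi 171.59 F [ 0.5 -0.1  0.1] gap 42.8 | tilt zaxis [-1.8e-03  1.0e-04 -1.0e+00]
linear total (units of 50mm): [-0.051  0.003 -1.496]
twist total units: [-0.   -0.02 -0.  ]  linear if twist first: [-0.054  0.003 -1.496]
```

View pics/w7.png

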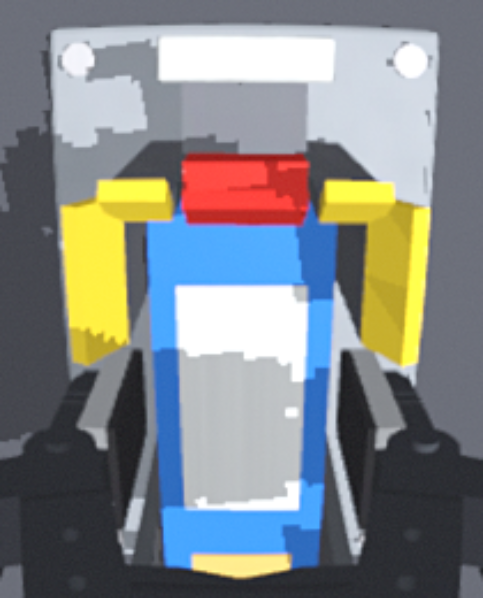

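Emit:
step_arm:
  motion:
    - {"linear":[0,0,-0.2],"twist":[0,0,0],"claw":0}
    - {"linear":[0,0,-0.4],"twist":[0,0,0],"claw":0}
    - {"linear":[0,0,-0.6],"twist":[0,0,0],"claw":0}
    - {"linear":[0,0,-0.6],"twist":[0,0,0],"claw":-0.5}
    - {"linear":[0,0,-0.6],"twist":[0,0,0],"claw":-1}
    - {"linear":[0,0,0],"twist":[0,0,0],"claw":-1}

```text
time_s: 13.33
ee_pos: [522.2, 55.7, 342.4]
tcp_rot: [0.073, 0.997, 0.0, 0.007]
force: [1.0, -0.1, 0.9]
finger_gap: 77.0
```

Run:
```python
from h import *
to(511,-225,330,184.5)
im=robot.capture("wrist");cv2.imwrite("pics/w8.png",im)
cv2.imwrite("pics/w8c.png",cv2.resize(im[80:340,220:430],None,fx=2.3,fy=2.3))
```

```text
t 13.33 p [522.2  55.7 342.4] phi 171.59 F [ 1.  -0.1  0.9] gap 77.0 | tilt zaxis [ 1.320e-02 -2.000e-04 -9.999e-01]
linear total (units of 50mm): [-0.596 -5.587  0.247]
twist total units: [ 0.    0.13 -2.25]  linear if twist first: [ 0.663 -5.58   0.248]
```

View pics/w8c.png

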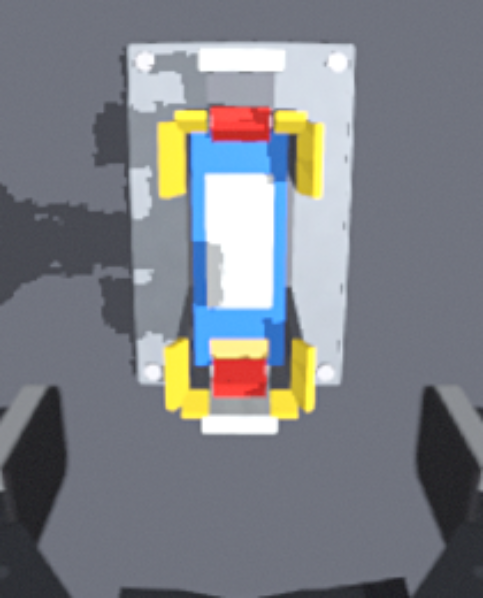

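Emit:
step_arm:
  motion:
    - {"linear":[0,0,0],"twist":[0,0,-0.75],"claw":-1}
    - {"linear":[0,0,0],"twist":[0,0,-0.75],"claw":-1}
    - {"linear":[0,0,0],"twist":[0,0,-0.75],"claw":-1}
    - {"linear":[0.083,-0.7,0.03],"twist":[0,0,0],"claw":-1}
    - {"linear":[0.083,-0.7,0.03],"twist":[0,0,0],"claw":-1}
    - {"linear":[0.083,-0.7,0.03],"twist":[0,0,0],"claw":-1}
    - {"linear":[0.083,-0.7,0.03],"twist":[0,0,0],"claw":-1}
    - {"linear":[0.083,-0.7,0.03],"twist":[0,0,0],"claw":-1}
    - {"linear":[0.083,-0.7,0.03],"twist":[0,0,0],"claw":-1}
    - {"linear":[0.083,-0.7,0.03],"twist":[0,0,0],"claw":-1}
    - {"linear":[0.083,-0.7,0.03],"twist":[0,0,0],"claw":-1}
    - {"linear":[0,0,0],"twist":[0,0,0],"claw":-1}

```text
time_s: 14.38
ee_pos: [508.2, -231.3, 320.5]
tcp_rot: [-0.036, 0.999, -0.001, -0.001]
force: [-0.4, 0.3, -0.3]
finger_gap: 85.0
```

Emit:
step_arm:
  motion:
    - {"linear":[0,0,0],"twist":[0,0,0],"claw":-1}
    - {"linear":[0,0,0],"twist":[0,0,0],"claw":-1}

```text
time_s: 14.55
ee_pos: [508.8, -225.8, 321.3]
tcp_rot: [-0.039, 0.999, 0.001, -0.001]
force: [-0.1, 0.8, 0.2]
finger_gap: 85.4
```

Run:
```python
from h import *
to(511,-225,330,184.5)
P=pose("wrist");im=robot.capture("wrist");cv2.imwrite("pics/w9.png",im)
for d in robot.cut_out("orange_drive","wrist")[:2]: print(d["score"],d["point"],rect("wrist",d["region"],12,P))
for d in robot.spot_point("orange_drive","wrist")[:2]: print(d,onz("wrist",d["point"],0,P).round(1))
```

```text
t 14.55 p [ 508.8 -225.8  321.3] phi -175.55 F [-0.1  0.8  0.2] gap 85.4 | tilt zaxis [-0.0014  0.0016 -1.    ]
linear total (units of 50mm): [-0.045  0.013 -0.175]
twist total units: [ 0.02 -0.01 -0.01]  linear if twist first: [-0.045  0.013 -0.175]
0.88 [187.7, 309.8] [ 509.8 -241.9   92.8   34.6    3.9]
{'point': [188.0, 309.6], 'score': 0.59} [[ 510.9 -240.4    0. ]]
```

View pics/w9.png

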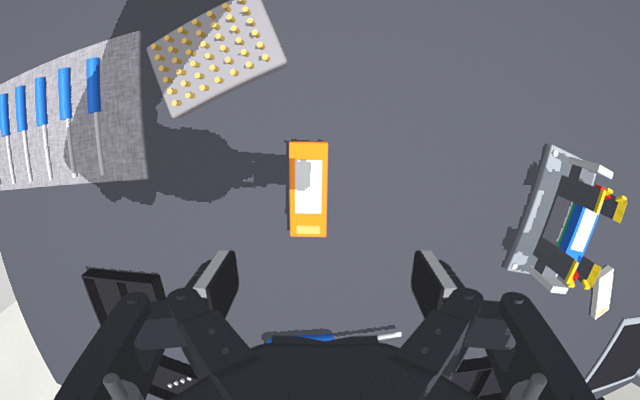

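Run:
```python
from h import *
to(510.5,-241.6,175.5,184)
```

```text
t 14.70 p [ 509.3 -224.7  321.9] phi -175.41 F [-0.   1.3 -0.5] gap 85.6 | tilt zaxis [-3.e-04  6.e-04 -1.e+00]
linear total (units of 50mm): [ 2.000e-03 -3.400e-01  2.928e+00]
twist total units: [ 0.01 -0.    0.1 ]  linear if twist first: [-1.000e-03 -3.380e-01  2.928e+00]
```

Emit:
step_arm:
  motion:
    - {"linear":[0,-0.338,0.3],"twist":[0,0,0.1],"claw":-1}
    - {"linear":[0,0,0.6],"twist":[0,0,0],"claw":-1}
    - {"linear":[0,0,0.6],"twist":[0,0,0],"claw":-1}
    - {"linear":[0,0,0.6],"twist":[0,0,0],"claw":-1}
    - {"linear":[0,0,0.4],"twist":[0,0,0],"claw":-0.8}
    - {"linear":[0,0,0.25],"twist":[0,0,0],"claw":-0.4}
    - {"linear":[0,0,0.13],"twist":[0,0,0],"claw":0}
    - {"linear":[0,0,0.04],"twist":[0,0,0],"claw":0.5}
    - {"linear":[0,0,0],"twist":[0,0,0],"claw":1}
    - {"linear":[0,0,0],"twist":[0,0,0],"claw":1}
    - {"linear":[0,0,0],"twist":[0,0,0],"claw":1}
    - {"linear":[0,0,0],"twist":[0,0,0],"claw":1}

```text
time_s: 15.7
ee_pos: [511.1, -243.3, 177.5]
tcp_rot: [-0.034, 0.999, -0.001, 0.001]
force: [-0.7, 0.5, -1.3]
finger_gap: 32.5
```

Emit:
step_arm:
  motion:
    - {"linear":[0,0,0],"twist":[0,0,0],"claw":1}
    - {"linear":[0,0,0],"twist":[0,0,0],"claw":1}
    - {"linear":[0,0,0],"twist":[0,0,0],"claw":1}
    - {"linear":[0,0,0],"twist":[0,0,0],"claw":1}

```text
time_s: 16.03
ee_pos: [510.6, -243.0, 176.3]
tcp_rot: [-0.034, 0.999, -0.0, 0.0]
force: [-0.3, 0.6, 0.2]
finger_gap: 32.1
```

Emit:
step_arm:
  motion:
    - {"linear":[0,0,-0.3],"twist":[0,0,0],"claw":1}
    - {"linear":[0,0,-0.7],"twist":[0,0,0],"claw":1}
    - {"linear":[0,0,-0.7],"twist":[0,0,0],"claw":1}
    - {"linear":[0,0,-0.7],"twist":[0,0,0],"claw":1}
    - {"linear":[0,0,-0.6],"twist":[0,0,0],"claw":1}
    - {"linear":[0,0,0],"twist":[0,0,0.55],"claw":1}
    - {"linear":[0,0,0],"twist":[0,0,0.55],"claw":1}
    - {"linear":[0,0,0],"twist":[0,0,0.55],"claw":1}
    - {"linear":[0,0,0],"twist":[0,0,0.5],"claw":1}
    - {"linear":[0,0,0],"twist":[0,0,0],"claw":1}
    - {"linear":[0,0,0],"twist":[0,0,0],"claw":1}

```text
time_s: 16.95
ee_pos: [510.4, -242.9, 325.8]
tcp_rot: [0.073, 0.997, 0.0, -0.0]
force: [-0.6, -0.4, -0.7]
finger_gap: 32.3
```

Run:
```python
from h import *
to(521,55.5,330,171.6)
z=robot.get_state()["ee_pos"][2]-162
P=pose("wrist");im=robot.capture("wrist");cv2.imwrite("pics/w10.png",im)
for d in robot.cut_out("orange_drive","wrist")[:2]: print(d["score"],d["point"],rect("wrist",d["region"],z,P)-np.r_[robot.get_state()["ee_pos"][:2],0,0,0])
```

```text
t 16.95 p [ 510.4 -242.9  325.8] phi 171.66 F [-0.6 -0.4 -0.7] gap 32.3 | tilt zaxis [-3.e-04  2.e-04 -1.e+00]
linear total (units of 50mm): [ 0.656  5.935 -0.082]
twist total units: [ 0.   -0.    0.01]  linear if twist first: [ 0.662  5.934 -0.084]
0.71 [247.5, 326.4] [-1.92014659 -0.3457786  91.7        34.4        -8.2       ]
```

View pics/w10.png

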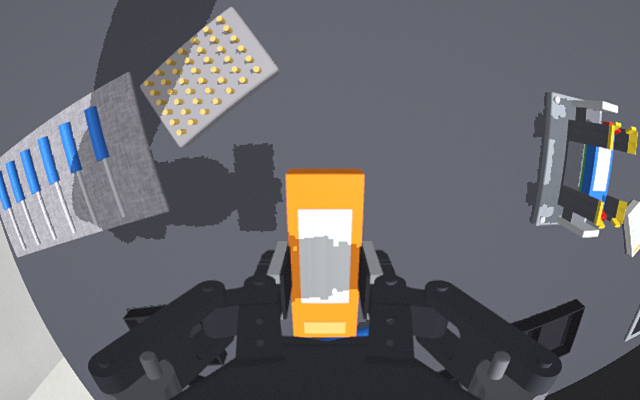

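Run:
```python
from h import *
to(519.5,55.8,290,171.6)
```

```text
t 17.05 p [ 510.4 -242.9  325.8] phi 171.64 F [ 0.4 -0.5 -0.5] gap 32.2 | tilt zaxis [-3.e-04  2.e-04 -1.e+00]
linear total (units of 50mm): [0.688 5.936 0.717]
twist total units: [ 0.   -0.    0.01]  linear if twist first: [0.693 5.936 0.716]
```

Emit:
step_arm:
  motion:
    - {"linear":[0.069,0.594,0],"twist":[0,0,0],"claw":1}
    - {"linear":[0.069,0.594,0],"twist":[0,0,0],"claw":1}
    - {"linear":[0.069,0.594,0],"twist":[0,0,0],"claw":1}
    - {"linear":[0.069,0.594,0],"twist":[0,0,0],"claw":1}
    - {"linear":[0.069,0.594,0],"twist":[0,0,0],"claw":1}
    - {"linear":[0.069,0.594,0],"twist":[0,0,0],"claw":1}
    - {"linear":[0.069,0.594,0],"twist":[0,0,0],"claw":1}
    - {"linear":[0.069,0.594,0],"twist":[0,0,0],"claw":1}
    - {"linear":[0.069,0.594,0],"twist":[0,0,0],"claw":1}
    - {"linear":[0.069,0.594,0],"twist":[0,0,0],"claw":1}
    - {"linear":[0,0,0],"twist":[0,0,0],"claw":1}

```text
time_s: 17.97
ee_pos: [519.4, 60.3, 326.0]
tcp_rot: [0.07, 0.998, 0.002, -0.0]
force: [-0.6, -0.3, -1.0]
finger_gap: 32.4
```

Emit:
step_arm:
  motion:
    - {"linear":[0,0,0.3],"twist":[0,0,0],"claw":1}
    - {"linear":[0,0,0.3],"twist":[0,0,0],"claw":1}
    - {"linear":[0,0,0.1],"twist":[0,0,0],"claw":1}
    - {"linear":[0,0,0],"twist":[0,0,0],"claw":1}
    - {"linear":[0,0,0],"twist":[0,0,0],"claw":1}

```text
time_s: 18.38
ee_pos: [519.7, 55.6, 290.9]
tcp_rot: [0.073, 0.997, -0.0, -0.0]
force: [0.0, 0.1, -0.6]
finger_gap: 32.5
```

Run:
```python
from h import *
to(519.5,55.8,264,171.6)
im=robot.capture("wrist");cv2.imwrite("pics/w11.png",im)
```

```text
t 18.38 p [519.7  55.6 290.9] phi 171.57 F [ 0.   0.1 -0.6] gap 32.5 | tilt zaxis [-8.e-04 -1.e-04 -1.e+00]
linear total (units of 50mm): [0.003 0.004 0.538]
twist total units: [-0.   -0.01 -0.  ]  linear if twist first: [0.004 0.004 0.538]
```

View pics/w11.png

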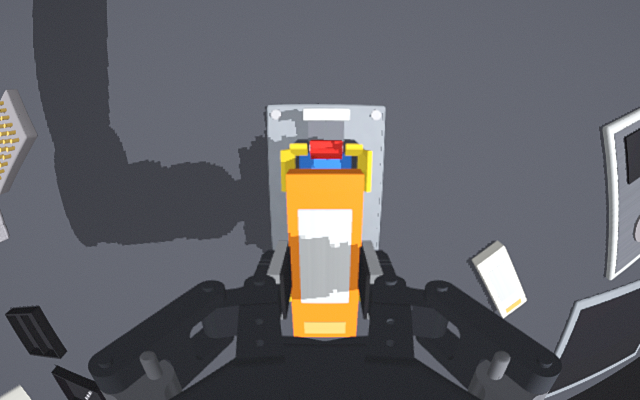

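Emit:
step_arm:
  motion:
    - {"linear":[0,0,0.2],"twist":[0,0,0],"claw":1}
    - {"linear":[0,0,0.2],"twist":[0,0,0],"claw":1}
    - {"linear":[0,0,0.14],"twist":[0,0,0],"claw":1}
    - {"linear":[0,0,0.06],"twist":[0,0,0],"claw":1}
    - {"linear":[0,0,0.06],"twist":[0,0,0],"claw":1}
    - {"linear":[0,0,0.06],"twist":[0,0,0],"claw":1}
    - {"linear":[0,0,0],"twist":[0,0,0],"claw":1}

```text
time_s: 19.02
ee_pos: [519.5, 56.0, 254.3]
tcp_rot: [0.073, 0.997, -0.0, -0.001]
force: [-0.0, -0.3, -0.8]
finger_gap: 32.2
```

Emit:
step_arm:
  motion:
    - {"linear":[0,0,0.05],"twist":[0,0,0],"claw":1}
    - {"linear":[0,0,0.05],"twist":[0,0,0],"claw":1}
    - {"linear":[0,0,0.03],"twist":[0,0,0],"claw":1}
    - {"linear":[0,0,0],"twist":[0,0,0],"claw":1}

```text
time_s: 19.35
ee_pos: [519.7, 56.0, 248.2]
tcp_rot: [0.073, 0.997, -0.0, -0.0]
force: [-0.2, -0.0, -1.0]
finger_gap: 32.1
```

Emit:
step_arm:
  motion:
    - {"linear":[0,0,0.03],"twist":[0,0,0],"claw":1}
    - {"linear":[0,0,0.03],"twist":[0,0,0],"claw":1}
    - {"linear":[0,0,0],"twist":[0,0,0],"claw":1}

```text
time_s: 19.6
ee_pos: [519.5, 56.1, 245.3]
tcp_rot: [0.073, 0.997, 0.0, -0.001]
force: [-2.2, 0.7, 0.6]
finger_gap: 32.3
```

Emit:
step_arm:
  motion:
    - {"linear":[0,0,0.03],"twist":[0,0,0],"claw":1}
    - {"linear":[0,0,0.03],"twist":[0,0,0],"claw":1}
    - {"linear":[0,0,0],"twist":[0,0,0],"claw":1}

```text
time_s: 19.85
ee_pos: [520.0, 56.0, 242.9]
tcp_rot: [0.073, 0.997, 0.0, 0.0]
force: [-1.3, 1.0, 2.6]
finger_gap: 32.4
```

Emit:
step_arm:
  motion:
    - {"linear":[0,0,0.03],"twist":[0,0,0],"claw":1}
    - {"linear":[0,0,0.03],"twist":[0,0,0],"claw":1}
    - {"linear":[0,0,0],"twist":[0,0,0],"claw":1}

```text
time_s: 20.1
ee_pos: [520.0, 56.0, 239.9]
tcp_rot: [0.073, 0.997, 0.0, 0.001]
force: [-1.3, 0.3, 3.6]
finger_gap: 32.4
```

Emit:
step_arm:
  motion:
    - {"linear":[0,0,0.03],"twist":[0,0,0],"claw":1}
    - {"linear":[0,0,0.03],"twist":[0,0,0],"claw":1}
    - {"linear":[0,0,0],"twist":[0,0,0],"claw":1}

```text
time_s: 20.35
ee_pos: [519.9, 56.0, 236.1]
tcp_rot: [0.073, 0.997, 0.0, 0.0]
force: [0.3, 0.1, 1.7]
finger_gap: 32.4
```

Emit:
step_arm:
  motion:
    - {"linear":[0,0,0.03],"twist":[0,0,0],"claw":1}
    - {"linear":[0,0,0.03],"twist":[0,0,0],"claw":1}
    - {"linear":[0,0,0],"twist":[0,0,0],"claw":1}

```text
time_s: 20.6
ee_pos: [520.0, 55.9, 233.4]
tcp_rot: [0.073, 0.997, -0.0, 0.0]
force: [0.1, -0.9, 1.1]
finger_gap: 32.4
```

Emit:
step_arm:
  motion:
    - {"linear":[0,0,0.03],"twist":[0,0,0],"claw":1}
    - {"linear":[0,0,0.03],"twist":[0,0,0],"claw":1}
    - {"linear":[0,0,0],"twist":[0,0,0],"claw":1}

```text
time_s: 20.85
ee_pos: [519.9, 55.9, 230.5]
tcp_rot: [0.073, 0.997, -0.0, 0.0]
force: [-0.2, -0.4, 2.8]
finger_gap: 32.3
```

Emit:
step_arm:
  motion:
    - {"linear":[0,0,0.03],"twist":[0,0,0],"claw":1}
    - {"linear":[0,0,0.03],"twist":[0,0,0],"claw":1}
    - {"linear":[0,0,0],"twist":[0,0,0],"claw":1}

```text
time_s: 21.1
ee_pos: [519.9, 56.0, 227.4]
tcp_rot: [0.073, 0.997, -0.0, 0.0]
force: [-0.4, 0.1, 3.9]
finger_gap: 32.8
```

Emit:
step_arm:
  motion:
    - {"linear":[0,0,0.03],"twist":[0,0,0],"claw":1}
    - {"linear":[0,0,0.03],"twist":[0,0,0],"claw":1}
    - {"linear":[0,0,0],"twist":[0,0,0],"claw":1}

```text
time_s: 21.35
ee_pos: [519.9, 56.0, 224.2]
tcp_rot: [0.073, 0.997, -0.0, 0.0]
force: [0.9, -1.0, 2.3]
finger_gap: 32.7
```

Emit:
step_arm:
  motion:
    - {"linear":[0,0,0.02],"twist":[0,0,0],"claw":1}
    - {"linear":[0,0,0.02],"twist":[0,0,0],"claw":1}
    - {"linear":[0,0,0],"twist":[0,0,0],"claw":1}

```text
time_s: 21.6
ee_pos: [519.9, 56.0, 222.5]
tcp_rot: [0.073, 0.997, 0.0, 0.0]
force: [0.6, -0.4, 3.6]
finger_gap: 32.2
```

Emit:
step_arm:
  motion:
    - {"linear":[0,0,0.02],"twist":[0,0,0],"claw":1}
    - {"linear":[0,0,0],"twist":[0,0,0],"claw":1}
    - {"linear":[0,0,0],"twist":[0,0,0],"claw":1}

```text
time_s: 21.85
ee_pos: [519.9, 56.0, 221.5]
tcp_rot: [0.073, 0.997, -0.0, 0.0]
force: [-0.1, 0.7, 4.8]
finger_gap: 32.5
```

Run:
```python
from h import *
to(519.5,55.8,264,171.6)
im=robot.capture("wrist");cv2.imwrite("pics/w12.png",cv2.resize(im[90:350,220:430],None,fx=2.3,fy=2.3))
im=robot.capture("side");cv2.imwrite("pics/s12.png",cv2.resize(im[160:230,250:330],None,fx=8,fy=8,interpolation=cv2.INTER_CUBIC))
```

```text
t 21.85 p [519.9  56.  221.5] phi 171.59 F [-0.1  0.7  4.8] gap 32.5 | tilt zaxis [ 2.e-04 -1.e-04 -1.e+00]
linear total (units of 50mm): [ 0.006 -0.004 -0.849]
twist total units: [-0.  0. -0.]  linear if twist first: [ 0.007 -0.004 -0.849]
```

View pics/w12.png

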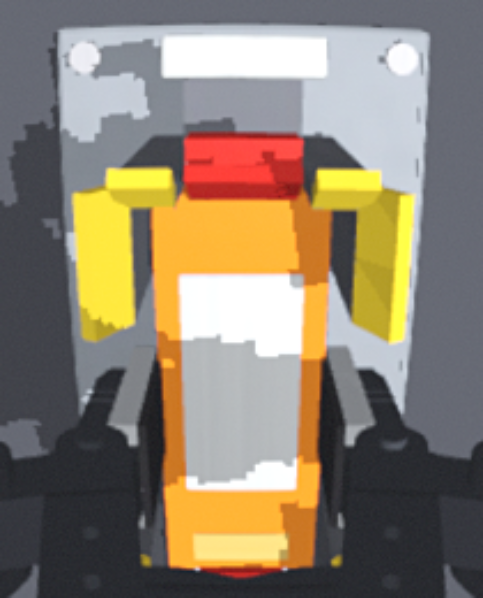

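View pics/s12.png

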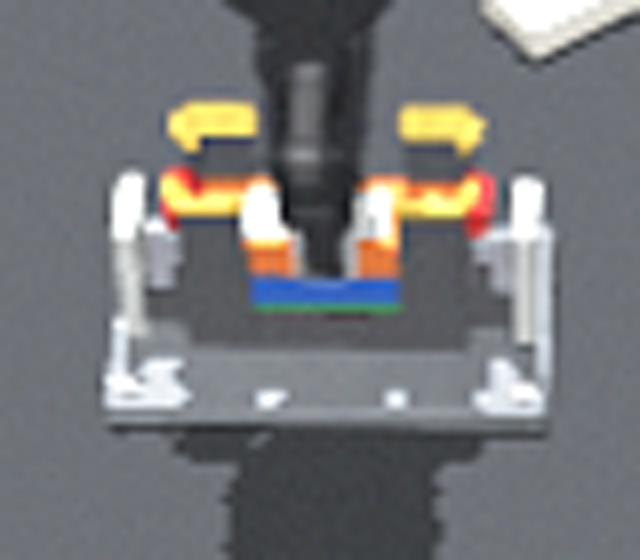

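Emit:
step_arm:
  motion:
    - {"linear":[0,0,0.02],"twist":[0,0,0],"claw":1}
    - {"linear":[0,0,0],"twist":[0,0,0],"claw":1}
    - {"linear":[0,0,0],"twist":[0,0,0],"claw":1}

```text
time_s: 22.2
ee_pos: [519.9, 56.0, 220.4]
tcp_rot: [0.073, 0.997, -0.0, 0.0]
force: [0.7, 0.1, 4.3]
finger_gap: 32.4
```

Emit:
step_arm:
  motion:
    - {"linear":[0,0,0.02],"twist":[0,0,0],"claw":1}
    - {"linear":[0,0,0],"twist":[0,0,0],"claw":1}
    - {"linear":[0,0,0],"twist":[0,0,0],"claw":1}

```text
time_s: 22.45
ee_pos: [519.9, 56.0, 219.5]
tcp_rot: [0.073, 0.997, -0.0, 0.0]
force: [0.6, 0.2, 3.2]
finger_gap: 32.4
```

Emit:
step_arm:
  motion:
    - {"linear":[0,0,0.02],"twist":[0,0,0],"claw":1}
    - {"linear":[0,0,0],"twist":[0,0,0],"claw":1}
    - {"linear":[0,0,0],"twist":[0,0,0],"claw":1}

```text
time_s: 22.7
ee_pos: [519.9, 56.0, 218.5]
tcp_rot: [0.073, 0.997, 0.0, 0.0]
force: [1.2, 0.3, 4.2]
finger_gap: 32.3
```

Run:
```python
from h import *
to(519.5,55.8,264,171.6)
im=robot.capture("wrist");cv2.imwrite("pics/w13.png",cv2.resize(im[90:350,220:430],None,fx=2.3,fy=2.3))
```

```text
t 22.70 p [519.9  56.  218.5] phi 171.59 F [1.2 0.3 4.2] gap 32.3 | tilt zaxis [ 3.e-04 -0.e+00 -1.e+00]
linear total (units of 50mm): [ 0.007 -0.004 -0.909]
twist total units: [ 0.  0. -0.]  linear if twist first: [ 0.007 -0.004 -0.909]
```

View pics/w13.png

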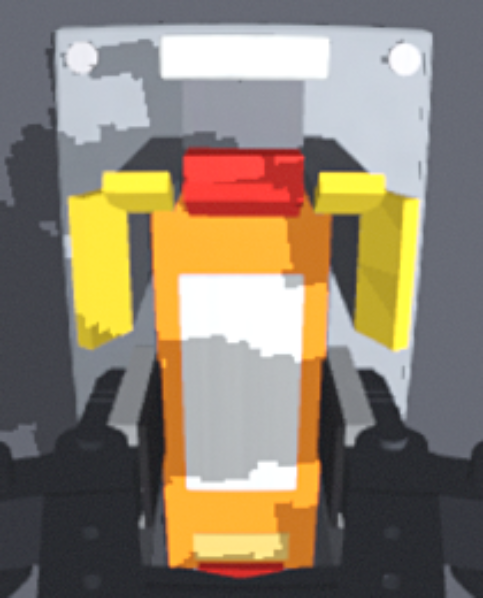

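Emit:
step_arm:
  motion:
    - {"linear":[0,0,0.015],"twist":[0,0,0],"claw":1}
    - {"linear":[0,0,0],"twist":[0,0,0],"claw":1}
    - {"linear":[0,0,0],"twist":[0,0,0],"claw":1}

```text
time_s: 23.0
ee_pos: [519.9, 56.0, 217.8]
tcp_rot: [0.073, 0.997, 0.0, 0.0]
force: [1.1, -0.8, 3.3]
finger_gap: 32.5
```

Run:
```python
from h import *
to(519.5,55.8,264,171.6)
im=robot.capture("side");cv2.imwrite("pics/s14.png",cv2.resize(im[160:230,250:330],None,fx=8,fy=8,interpolation=cv2.INTER_CUBIC))
```

```text
t 23.00 p [519.9  56.  217.8] phi 171.59 F [ 1.1 -0.8  3.3] gap 32.5 | tilt zaxis [ 2.e-04 -0.e+00 -1.e+00]
linear total (units of 50mm): [ 0.006 -0.005 -0.925]
twist total units: [ 0.  0. -0.]  linear if twist first: [ 0.007 -0.005 -0.925]
```

View pics/s14.png

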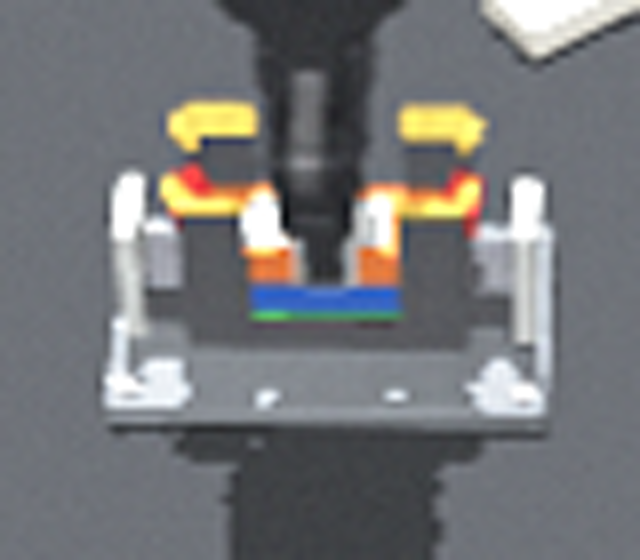

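Both lips have moved inward over the drive (left red at 190,180, right red at 465,185, both nearer the centre than before). Now I release and rise.

Emit:
step_arm:
  motion:
    - {"linear":[0,0,0],"twist":[0,0,0],"claw":0.1}
    - {"linear":[0,0,0],"twist":[0,0,0],"claw":0}
    - {"linear":[0,0,0],"twist":[0,0,0],"claw":0}
    - {"linear":[0,0,0],"twist":[0,0,0],"claw":0}
    - {"linear":[0,0,-0.1],"twist":[0,0,0],"claw":0}
    - {"linear":[0,0,-0.3],"twist":[0,0,0],"claw":0}
    - {"linear":[0,0,-0.5],"twist":[0,0,0],"claw":0}
    - {"linear":[0,0,-0.6],"twist":[0,0,0],"claw":0}
    - {"linear":[0,0,-0.6],"twist":[0,0,0],"claw":0}
    - {"linear":[0,0,-0.4],"twist":[0,0,0],"claw":0}
    - {"linear":[0,0,0],"twist":[0,0,0],"claw":0}
    - {"linear":[0,0,0],"twist":[0,0,0],"claw":0}

```text
time_s: 24.05
ee_pos: [520.3, 56.0, 344.8]
tcp_rot: [0.073, 0.997, 0.0, 0.002]
force: [0.7, -0.3, -0.9]
finger_gap: 42.5
```

Run:
```python
from h import *
to(519.5,150,330,171.6)
im=robot.capture("wrist");cv2.imwrite("pics/w15c.png",cv2.resize(im[80:340,220:430],None,fx=2.3,fy=2.3))
im=robot.capture("side");cv2.imwrite("pics/s15.png",cv2.resize(im[160:230,250:330],None,fx=8,fy=8,interpolation=cv2.INTER_CUBIC))
```

```text
t 24.05 p [520.3  56.  344.8] phi 171.59 F [ 0.7 -0.3 -0.9] gap 42.5 | tilt zaxis [ 4.e-03 -1.e-04 -1.e+00]
linear total (units of 50mm): [0.293 1.857 0.296]
twist total units: [ 0.    0.04 -0.  ]  linear if twist first: [0.291 1.858 0.296]
```

View pics/w15c.png

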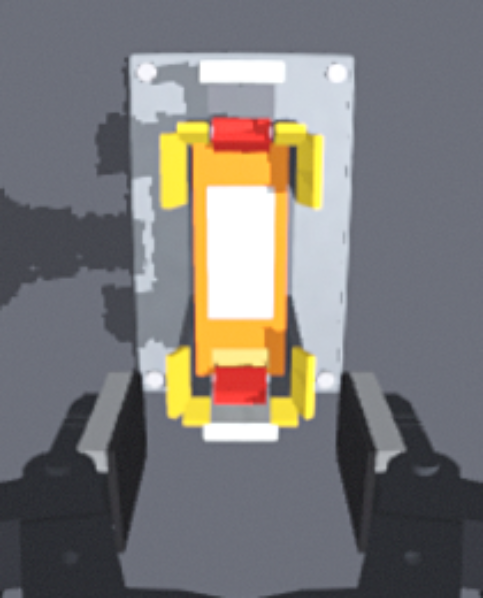

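View pics/s15.png

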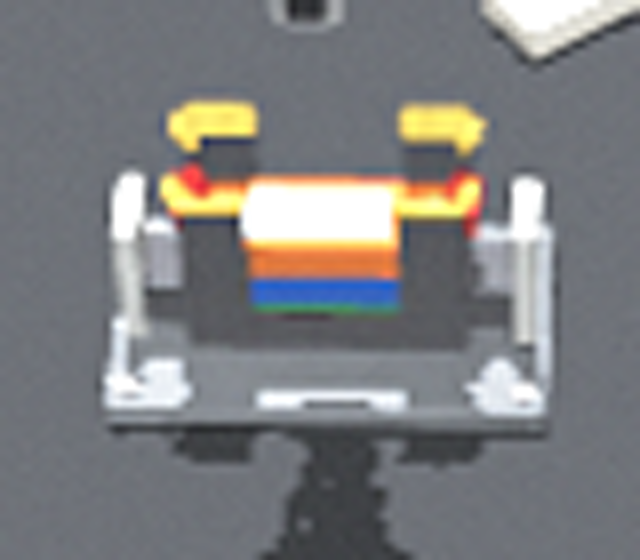

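```bash
python3 -c "
from plant import robot
print(robot.sign_off())"
```

```text
the job is handed in; nothing more can be done
None
```

Both drives are in the magazine, with the orange on top of the blue, and the job was handed in at about 24 s. I pressed each one down in its grip, in small steps, until the lips closed over it, then released it and raised the gripper clear.

- **Final pictures:** the wrist and side views show orange above blue, level across the open side. Both red lips reach over the ends of the orange drive, and it stayed there after release.
- **Forces:** readings at the end of each step never passed about 5 N upward while pressing, against the 18 N limit. This was lower than the 4 to 10 N described. I stopped about 0.7 mm after the picture that first showed the lips closed, with no sign of the hard stop.
- **Blue grasp:** when I picked up the blue drive, the fingertips touched the bench with 5.6 N. That shifted the arm about 2 mm, with no visible effect on the drive.
- **Position disagreement:** the cameras put the magazine up to about 3 mm apart in x. The lead-ins took up the difference, with a sideways push of at most 3.5 N.
- **Not measured:** I judged the lip positions only from the pictures. I did not touch the white drive or the other items, and I did not take a separate final check of them.

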